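# Load a roller on the rotary measuring table

## Task

Take the plain straight steel roller (the one with neither a flange nor a taper) out of its pocket in the sloping tray and stand it upright on the round measuring table, wholly inside the smallest engraved ring; set it down, do not let it drop. When it stands there by itself, push the table's clamp lever fully over, away from the robot. Leave the two other tray parts and the mug where they are.

Things in the scene. Friction and masses are not known exactly. Their poses are not given: they have to be found in the camera images.
- roller: Plain steel roller, the part to load: straight cylinder 20 mm in diameter, 40 mm long, about 0.1 kg. Origin at the centre of its lower end, z along its axis. It starts in one of the tray's three pockets, its lower end on the pocket floor, leaning with the tray (axis about 0.56 rad from vertical, give or take 0.1, top to the tester's side); 24 mm of it stand out of the tray's face.
- roller_center (a point): Centre of the roller's body, half way along its axis (20 mm from each end).
- flanged: A steel part in another pocket, to be left alone: 20 mm shank, with a wider flange 29 mm in diameter and 6 mm thick at its upper end; 40 mm long. Origin and axes like the roller's.
- tapered: A steel part in the third pocket, to be left alone: 20 mm in diameter below, tapering to an 8 mm tip; 40 mm long. Origin and axes like the roller's.
- tray: Fixed black plate, 90 (up the slope) x 230 x 24 mm, sloping 0.56 rad, its face looking up and to the robot's left or ahead-left. Frame level: origin on the desk under its middle, y along the row of pockets, x horizontal from the low front edge (6 mm above the desk) to the high back edge (74 mm). Face normal (-0.531, 0, 0.847). Three square pockets, 22 mm wide, 16 mm deep, at y = -75, 0, +75 mm.
- table_center (a point): Centre of the round measuring table's flat top, 100 mm above the desk. The top is 138 mm across with a black rim 150 mm across; it does not turn. Concentric engraved rings of 45, 85 and 125 mm diameter.
- tester: Fixed instrument carrying the measuring table: white base, x -105 to +170 mm, y -105 to +195 mm, 40 mm high. Origin on the desk under the round table's centre, z up, x away from the robot (turned by at most 0.25 rad). A stylus post 205 mm high stands at x = +140 mm, its arm parked away. The clamp lever's pivot is at x = 0, y = +140 mm, 62 mm above the desk.
- clamp (a joint): Angle of the clamp lever: 0 (it leans 0.5 rad towards the robot, tester's -x) to 1.0 rad (fully over, leaning 0.5 rad to the tester's +x). It turns about the tester's y axis, stays where it is left, and needs about 1 N at the knob.
- clamp_tip (a point): Centre of the lever's black ball knob (26 mm in diameter), 80 mm from the pivot on a 10 mm rod: 132 mm above the desk at either end of its travel, 142 mm when upright.
- mug: White mug, 80 mm wide and 95 mm high, beyond the tray and the tester; a bystander. Origin under its centre.
- pocket1 (a point): Centre of the mouth of the tray's middle pocket, on the tray's sloping face, 50 mm above the desk.
Mind the look-alikes: they are no part of the job. What is shaped like the roller but red is not meant.

How it is judged:
By the outcome, as a careful person would: the job done as asked, in the order asked, and still so for the second after the job is handed in, with the robot touching nothing.
It also fails if it takes over 51 s, if anything falls off the work surface, if the arm or the gripper's body presses on something with over 40 N, if the wrist force passes 120 N, or if a joint passes its speed limit or range.

## Robot

A 6-joint arm with a two-finger parallel gripper is mounted at the origin on the work surface. World frame = base frame: x ahead of the robot, y to its left, z up, the work surface at z = 0. Lengths are in m, angles in degrees, forces in N, time in s.
With the tool pointing down it reaches from about 0.375 to 0.9 m from the base axis. Payload 3.1 kg.
Tool frame: the origin (TCP) lies at the very end of the fingers, on their centre line; the grasp point (between the pads) lies 19 mm behind it (bot.tcp_to_grasp is the distance from the TCP to the grasp point, in m); z points along the fingers, y is the line along which they close (so a half turn about z gives the same grasp; the last joint's range is limited). The gripper opens to 87 mm and grips with 3 to 60 N. Pads are 19 mm wide; open, the fingers measure 117 mm over their backs; the gripper's body (75 mm by 190 mm) begins 51 mm behind the grasp point.
Start: joints at [54.173, 30.224, 82.088, -0, 67.689, -10.227], TCP at [0.27, 0.564, 0.223] pointing down, gripper open.
Joint ranges: [-176.69, 176.69], [-43.24, 126.21], [12.49, 139.97], [-82, 262], [0, 151.66], [-163.58, 163.58]. Speed limits (degrees/s): [159.86, 159.86, 180, 180, 180, 180].

## Interface

Orientations are given as a 3x3 rotation matrix whose columns are the frame's x, y, z axes.
In Python, from rig import telemetry, capture, camera_info, job, bot gives the robot as it stands. The module is installed in compiled form; this text tells all that it offers.
- The arm moves only by the tool carry_out, never from a script. Its argument "deltas" is a list that holds one entry, the list of rows, each a list of 7 numbers: the shift along the tool's x, y, z scaled (see below), then the turn, a rotation vector about the tool's x, y, z scaled (see below), then the closure, from -1 (fully open) to 1 (shut). In form: [[[dx, dy, dz, ax, ay, az, claw], ...]]. A call has exactly 10 rows; each row is the pose to reach, as a shift and turn from the pose commanded when the call began, along the tool's axes at that moment, turning the shorter way round; what a row does not reach only later rows make up. The controller multiplies each number of a shift by 15 cm and each number of a turn by 360 degrees. A row lasts 1/12 s, in which the tool goes at most 41.7 mm and 7.16 degrees, less where a joint would pass 70% of its speed; a pose out of reach is approached as far as the arm can. A call with a number of a shift or a turn outside -1 to 1 is refused whole. A call with a gripper value outside its range is refused whole. The fingers move at their own pace and stop on an object; the grip force is fixed at half the most. Time passes only in rows, so rows that repeat a pose let the fingers close, or fill a call up. It gives the time, the measured TCP pose, the force, the opening and the grip force at its end, in the units of the state.
- telemetry.read_state(): the state, without advancing time (a new reading comes with each control period).
- capture(name): name is "scene" or "side" or "wrist"; returns the picture (400x640x3 uint8, red, green, blue); there is no depth.
- camera_info(name): a dict with "mtx" (3x3 intrinsics, pixels), "cam_to_world" (4x4, takes a point from camera to world coordinates); the wrist camera has in their place "T_tool_cam" (4x4, takes a point from camera to tool coordinates, whose origin is the TCP and whose axes are the flange's). Camera axes: x right, y down, z forward; pixel columns grow to the right and rows downward; lengths in m; the calibration is good to about 2 mm. A picture is of the moment at which its call begins: read the wrist's pose just before it. camera_info takes no time and is no camera call.
- job.hand_in(): hands the job in; it is judged then, once.
The state is a dict: "time_s": time; "joint_positions": joint angles; "qvel": joint speeds; "tau": joint torques, N m; "position": TCP position; "tcp_rot": TCP orientation; "force": force on the tool from outside, world axes, zero at the start; "moment": the same for the moment, N m; "opening": opening from 0.0 (shut) to 1.0 (fully open); "grasp_force": force on a finger pad.
Only numpy, scipy, OpenCV 4.12 (cv2) and the standard library are available. Lean on these libraries where they do the work, as an engineer would, in place of code of your own. Each camera call takes 0.05 s, during which the arm holds its last target. There are 200 camera calls.

## Working session

There is one attempt and no reset: what is moved stays moved. The work goes in short steps, Python scripts to look and compute and a tool call to move; the robot and the scene stay as the last step left them, time stands still between calls to the robot, and variables do not carry over. Pictures are saved under pics/ and viewed, at most 10 in all, crops included, and the job is handed in when it is done.

Besides the shell and the picture viewer there is one more tool, called after "Request:" by a JSON object that holds its "api" and its "payload", one argument or row to a line. carry_out: Moves the arm, as the interface text tells. Its arguments: {"type":"object","properties":{"deltas":{"type":"array","items":{"type":"array","items":{"type":"array","items":{"type":"number"}}}}},"required":["deltas"]}

```bash
mkdir -p pics
python3 - <<'E'
from rig import telemetry, capture, camera_info
import cv2, numpy as np
a=[]
for n in("scene","side","wrist"):
    s=telemetry.read_state(); im=capture(n); cv2.imwrite(f"pics/{n}0.png",im[:,:,::-1])
    c=camera_info(n); print(n,{k:np.round(v,3).tolist() for k,v in c.items() if hasattr(v,'__len__') and not isinstance(v,str)})
print(s)
E
```

```text
scene {'mtx': [[374.586, 0.0, 311.354], [0.0, 374.586, 193.155], [0.0, 0.0, 1.0]], 'cam_to_world': [[0.813, 0.438, -0.384, 0.886], [0.582, -0.605, 0.544, -0.419], [0.006, -0.665, -0.747, 0.673], [0.0, 0.0, 0.0, 1.0]]}
side {'mtx': [[420.601, 0.0, 323.314], [0.0, 420.601, 199.885], [0.0, 0.0, 1.0]], 'cam_to_world': [[0.996, -0.068, 0.057, 0.553], [-0.087, -0.633, 0.769, -0.662], [-0.017, -0.771, -0.637, 0.662], [0.0, 0.0, 0.0, 1.0]]}
wrist {'mtx': [[291.012, 0.0, 319.406], [0.0, 291.012, 201.437], [0.0, 0.0, 1.0]], 'T_tool_cam': [[0.001, -0.968, -0.251, 0.069], [1.0, 0.0, 0.001, -0.001], [-0.001, -0.251, 0.968, -0.162], [0.0, 0.0, 0.0, 1.0]]}
{'time_s': 0.1, 'joint_positions': array([ 5.41715634e+01,  3.02744340e+01,  8.21478624e+01,  5.88122646e-04,
        6.76882080e+01, -1.02238768e+01]), 'qvel': array([ 0.04452423, -0.10161178, -0.20182488,  0.02424438,  0.00220502,
       -0.03766642]), 'tau': array([-2.89748396e-04, -4.40984881e+01, -1.77150714e+01,  6.35026046e-02,
        5.34002529e-02, -4.68361009e-05]), 'position': array([0.26965406, 0.56312553, 0.22166752]), 'tcp_rot': array([[-9.01796248e-01,  4.32159964e-01, -1.13666293e-03],
       [ 4.32161316e-01,  9.01794971e-01, -1.55815168e-03],
       [ 3.51666144e-04, -1.89635709e-03, -9.99998140e-01]]), 'force': array([-0.0482156 , -0.55174462, -0.24522577]), 'moment': array([ 0.00748547, -0.03337839,  0.01874257]), 'grasp_force': 0.0, 'opening': 1.0027046639224553}
```

View pics/scene0.png

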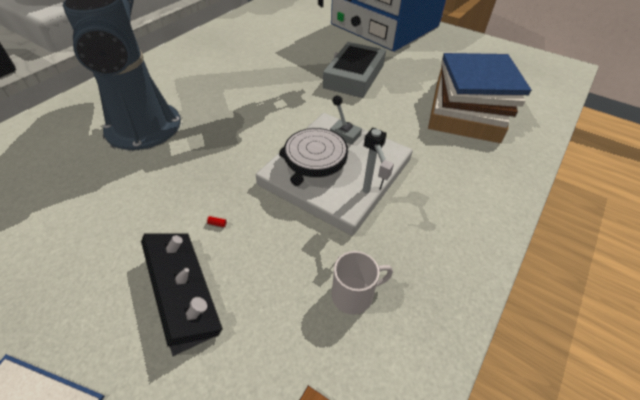

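View pics/side0.png

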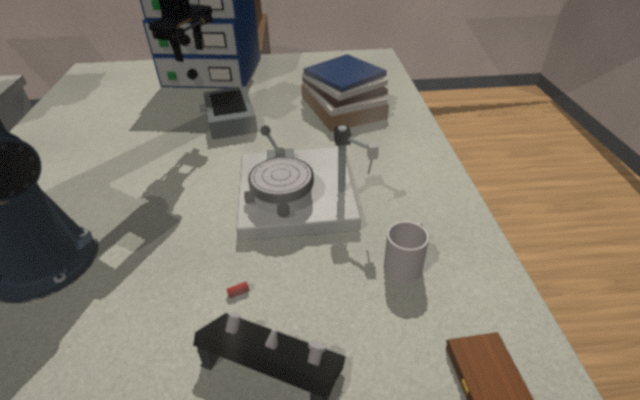

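View pics/wrist0.png

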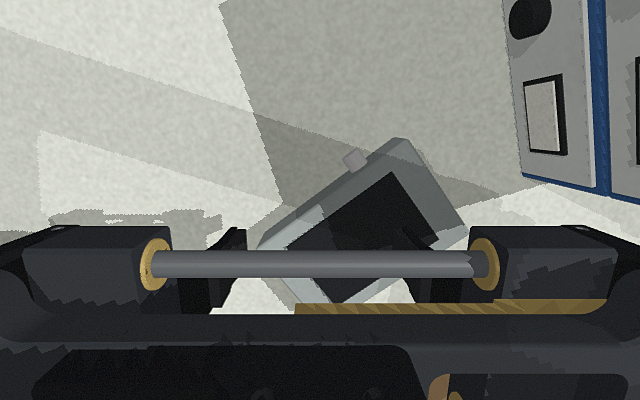

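Candidates in the scene view: straight part at (174,244), tapered at (183,276), flanged at (197,309), and a red roller lying on the desk at (216,222). In the side view the parts are at (232,323), (272,340) and (316,352), and the red one at (238,290). I choose the straight one at scene (174,244). The table is at scene (316,148) and side (281,177). The lever knob is at scene (338,100) and side (265,130).

Run:
```python
import cv2, numpy as np
a=cv2.imread("pics/scene0.png");b=cv2.imread("pics/side0.png")
r=lambda i,x,y,w,h,s:cv2.resize(i[y:y+h,x:x+w],None,fx=s,fy=s,interpolation=cv2.INTER_CUBIC)
A=r(a,135,220,100,75,4);C=r(b,190,305,100,75,4)
D=r(a,250,90,100,75,4);E=r(b,235,120,100,75,4)
cv2.imwrite("pics/crop1.png",np.vstack([np.hstack([A,C]),np.hstack([D,E])]))
```

```text
(no output)
```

View pics/crop1.png

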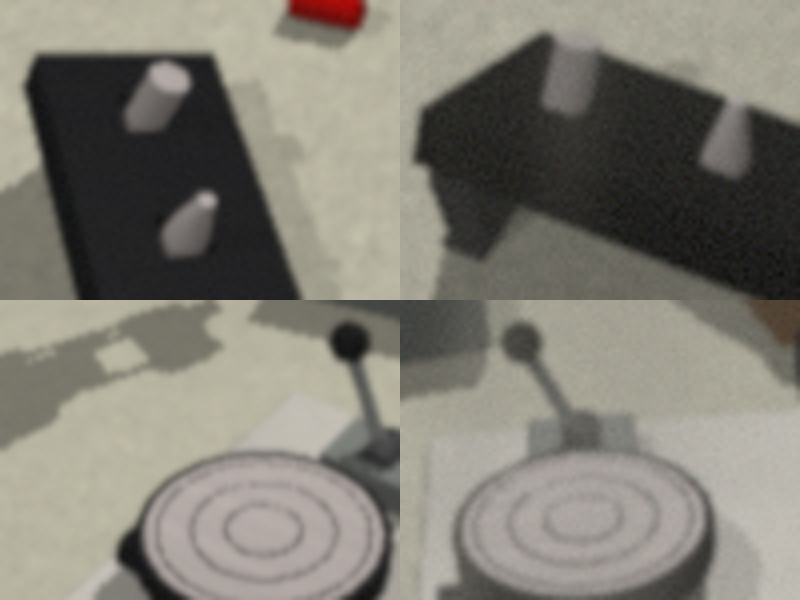

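The crop confirms it. The straight cylinder has its top at scene (177.8,239.3) and side (234.5,315.5). The tapered part is next to it, with its tip at (186.8,270). The table centre is at scene (315.8,147.8) and side (280.8,174.8).

```bash
cat > h.py <<'E'
import numpy as np, cv2
from rig import camera_info, telemetry
def P(n):
    c=camera_info(n); T=np.linalg.inv(c["cam_to_world"]); return np.array(c["mtx"])@T[:3]
def tri(p,q):
    A,B=P("scene"),P("side")
    X=cv2.triangulatePoints(A,B,np.array(p,float),np.array(q,float)).ravel();X=X[:3]/X[3]
    e=[np.round((M@np.r_[X,1])[:2]/(M@np.r_[X,1])[2]-z,1) for M,z in((A,p),(B,q))]
    return X,e
E
python3 - <<'E'
from h import *
for n,p,q in [("top",(177.6,239),(234.3,315.3)),("face",(171,249.5),(231,330)),("tip",(186.6,269.8),(273.8,330.5)),("flange",(198,304),(316,347)),
 ("table",(315.5,147.5),(280.5,174.5)),("knob",(337,100.2),(265,130.2)),("pivot",(346,126),(280,153))]:
    X,e=tri(p,q);print(n,X.round(4),e)
E
```

```text
top [ 0.4301 -0.2272  0.0632] [array([-0. , -0.1]), array([0., 0.])]
face [ 0.4241 -0.2447  0.0455] [array([-0., -1.]), array([0.5, 0.7])]
tip [ 0.4968 -0.2637  0.0639] [array([-0. , -0.1]), array([0.1, 0.1])]
flange [ 0.5627 -0.2978  0.0614] [array([0. , 0.3]), array([-0.2, -0.2])]
table [0.5139 0.1221 0.0959] [array([-0. , -0.3]), array([0.1, 0.2])]
knob [0.4797 0.2622 0.1332] [array([-0. , -0.2]), array([0.1, 0.1])]
pivot [0.5105 0.2649 0.0634] [array([0. , 0.5]), array([-0.2, -0.4])]
```

```bash
cat >> h.py <<'E'
from scipy.spatial.transform import Rotation as Ro
def rel(pos,R):
    s=telemetry.read_state(); M=s["tcp_rot"]
    d=M.T@(np.array(pos)-s["position"])/.15; a=Ro.from_matrix(M.T@R).as_rotvec(degrees=True)/360
    print(round(s["time_s"],2),"shift",d.round(4),"turn",a.round(4)); return d,a
def yaw(deg): # tool down, tool y at heading deg
    y=np.r_[np.cos(np.radians(deg)),np.sin(np.radians(deg)),0]; z=np.r_[0,0,-1.]
    return np.c_[np.cross(y,z),y,z]
ty=np.array([.883,-.469,0]);ty/=np.linalg.norm(ty)
def tilt(t=.56):
    h=np.array([-ty[1],ty[0],0]); n=np.sin(t)*h+np.cos(t)*np.r_[0,0,1]
    return np.c_[np.cross(ty,-n),ty,-n]
E
python3 -c "
from h import *
rel([.36,.40,.30],yaw(34))"
```

```text
0.15 shift [-1.0128 -0.7219 -0.5205] turn [-0.0003  0.      0.0844]
```

Request:
{"api": "carry_out", "payload": {
  "deltas": [
    [[-0.2,-0.14,-0.1,0,0,0.017,-1],[-0.4,-0.28,-0.2,0,0,0.034,-1],[-0.6,-0.42,-0.3,0,0,0.05,-1],[-0.8,-0.56,-0.4,0,0,0.068,-1],[-1,-0.72,-0.52,0,0,0.084,-1],[-1,-0.72,-0.52,0,0,0.084,-1],[-1,-0.72,-0.52,0,0,0.084,-1],[-1,-0.72,-0.52,0,0,0.084,-1],[-1,-0.72,-0.52,0,0,0.084,-1],[-1,-0.72,-0.52,0,0,0.084,-1]]
  ]
}}

```text
time_s: 0.98
position: [0.3575, 0.4022, 0.2995]
tcp_rot: [[-0.563, 0.826, -0.002], [0.826, 0.563, -0.001], [0.0, -0.002, -1.0]]
force: [0.2, 0.0, -0.1]
opening: 0.999
grasp_force: 0.0
```

```bash
python3 -c "
from h import *
rel([.44,.20,.31],yaw(10))"
```

```text
0.98 shift [-1.4238 -0.3054 -0.0696] turn [-0.0003  0.      0.0675]
```

Request:
{"api": "carry_out", "payload": {
  "deltas": [
    [[-0.2,-0.04,-0.01,0,0,0.014,-1],[-0.4,-0.08,-0.03,0,0,0.028,-1],[-0.6,-0.12,-0.05,0,0,0.04,-1],[-0.8,-0.16,-0.06,0,0,0.055,-1],[-1,-0.2,-0.07,0,0,0.0675,-1],[-1,-0.2,-0.07,0,0,0.0675,-1],[-1,-0.2,-0.07,0,0,0.0675,-1],[-1,-0.2,-0.07,0,0,0.0675,-1],[-1,-0.2,-0.07,0,0,0.0675,-1],[-1,-0.2,-0.07,0,0,0.0675,-1]]
  ]
}}

```text
time_s: 1.82
position: [0.4173, 0.2617, 0.3108]
tcp_rot: [[-0.174, 0.985, -0.001], [0.985, 0.174, 0.0], [0.0, -0.001, -1.0]]
force: [-0.8, 0.3, -0.2]
opening: 1.001
grasp_force: 0.0
```

```bash
python3 -c "
from h import *
rel([.48,.12,.31],yaw(-10))"
```

```text
1.82 shift [-1.0027  0.2474  0.0047] turn [-0.0001 -0.      0.0556]
```

Request:
{"api": "carry_out", "payload": {
  "deltas": [
    [[-0.2,0.05,0,0,0,0.012,-1],[-0.4,0.1,0,0,0,0.022,-1],[-0.6,0.15,0,0,0,0.033,-1],[-0.8,0.2,0,0,0,0.044,-1],[-1,0.25,0,0,0,0.0556,-1],[-1,0.25,0,0,0,0.0556,-1],[-1,0.25,0,0,0,0.0556,-1],[-1,0.25,0,0,0,0.0556,-1],[-1,0.25,0,0,0,0.0556,-1],[-1,0.25,0,0,0,0.0556,-1]]
  ]
}}

```text
time_s: 2.65
position: [0.48, 0.1204, 0.311]
tcp_rot: [[0.174, 0.985, -0.0], [0.985, -0.174, 0.0], [0.0, -0.0, -1.0]]
force: [0.4, -0.4, -0.5]
opening: 1.003
grasp_force: 0.0
```

Run:
```python
from h import *
from rig import capture
s=telemetry.read_state(); im=capture("wrist"); cv2.imwrite("pics/w1.png",im[:,:,::-1])
np.savez("w1.npz",p=s["position"],R=s["tcp_rot"])
n=-tilt()[:,2]
print(s["position"])
rel(np.array([.424,-.238,.047])+.16*n,tilt())
```

```text
[0.47997881 0.12044192 0.31101419]
2.7 shift [-1.8783  0.2224  0.8564] turn [ 0.0139 -0.0884  0.0486]
```

View pics/w1.png

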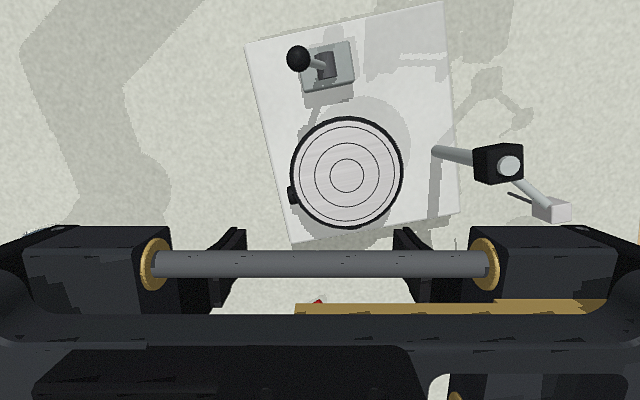

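The wrist view shows the table centre at (347,175.5), the smallest ring around it, the knob at (298,59) and the post head at (509,166).

Request:
{"api": "carry_out", "payload": {
  "deltas": [
    [[-0.2,0.02,0,0,0,0.005,-1],[-0.4,0.04,0,0,0,0.01,-1],[-0.6,0.07,0.02,0.002,-0.01,0.015,-1],[-0.8,0.1,0.05,0.005,-0.02,0.02,-1],[-0.94,0.12,0.1,0.007,-0.04,0.025,-1],[-0.94,0.12,0.1,0.007,-0.044,0.025,-1],[-0.94,0.12,0.1,0.007,-0.044,0.025,-1],[-0.94,0.12,0.1,0.007,-0.044,0.025,-1],[-0.94,0.12,0.1,0.007,-0.044,0.025,-1],[-0.94,0.12,0.1,0.007,-0.044,0.025,-1]]
  ]
}}

```text
time_s: 3.53
position: [0.4735, -0.0225, 0.2965]
tcp_rot: [[0.313, 0.943, -0.11], [0.909, -0.331, -0.252], [-0.274, -0.021, -0.961]]
force: [-0.2, -0.6, -0.5]
opening: 1.004
grasp_force: 0.0
```

Run:
```python
from h import *
n=-tilt()[:,2]
rel(np.array([.424,-.238,.047])+.16*n,tilt())
```

```text
3.53 shift [-0.6629  0.2656  0.9736] turn [ 0.0067 -0.0445  0.0233]
```

Request:
{"api": "carry_out", "payload": {
  "deltas": [
    [[-0.13,0.05,0.2,0.001,-0.01,0.005,-1],[-0.26,0.1,0.4,0.003,-0.02,0.01,-1],[-0.4,0.16,0.6,0.004,-0.03,0.015,-1],[-0.53,0.21,0.8,0.005,-0.04,0.02,-1],[-0.66,0.265,0.97,0.0067,-0.0445,0.0233,-1],[-0.66,0.265,0.97,0.0067,-0.0445,0.0233,-1],[-0.66,0.265,0.97,0.0067,-0.0445,0.0233,-1],[-0.66,0.265,0.97,0.0067,-0.0445,0.0233,-1],[-0.66,0.265,0.97,0.0067,-0.0445,0.0233,-1],[-0.66,0.265,0.97,0.0067,-0.0445,0.0233,-1]]
  ]
}}

```text
time_s: 4.37
position: [0.4645, -0.1622, 0.184]
tcp_rot: [[0.398, 0.883, -0.247], [0.748, -0.469, -0.47], [-0.531, 0.002, -0.848]]
force: [0.5, -0.5, -0.3]
opening: 0.999
grasp_force: 0.0
```

Run:
```python
from h import *
from rig import capture
s=telemetry.read_state(); im=capture("wrist"); cv2.imwrite("pics/w2.png",im[:,:,::-1])
np.savez("w2.npz",p=s["position"],R=s["tcp_rot"]); print(s["position"],s["joint_positions"].round(1))
```

```text
[ 0.46454121 -0.16215309  0.18403893] [-13.8  30.6  98.9 -35.   63.8  33.7]
```

View pics/w2.png

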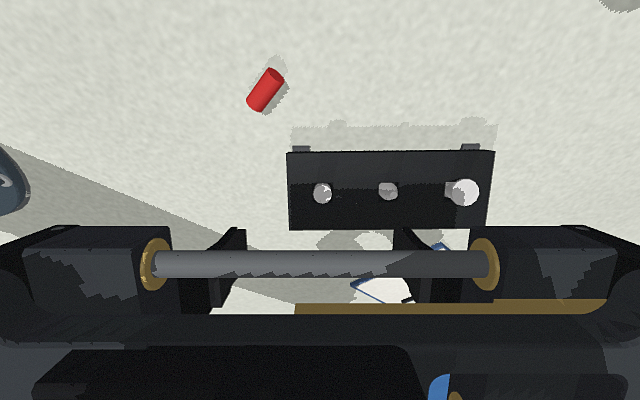

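The wrist view shows the straight roller at (322,194), the tapered part at (388,190), the flanged part at (465,192) and the red decoy at (265,90). The tray is aligned with the tool. The plain roller is therefore the left one.

Run:
```python
from h import *
im=cv2.imread("pics/w2.png",0)
print(im[180:208:1,309:336])
```

```text
[[ 53  52  48  53  54  52  53  53  48  49  50  50  45  49  47  49  48  51
   52  49  49  44  50  47  49  48  48]
 [ 49  53  50  49  54  54  52  44  51  44  47  49  43  46  45  47  47  46
   45  45  48  51  47  52  47  52  49]
 [ 50  53  50  50  51  46  44  39  40  43  42  40  40  40  38  36  39  38
   37  44  45  41  39  34  45  49  49]
 [ 54  55  45  13  28  26  21  25  54  74  76  82  81 128 100  73  75  70
   48   7  15  18  35  32  42  48  52]
 [ 26  25  25  25  21  13  21  62 129 138 117 117 121 131 116 114 114 118
  122  49  16  17  25  33  46  52  49]
 [ 24  33  26  18  25  17  61 124 113 113 119 112 146 246 205 155 118 116
  113 117  49  18  15  24  49  48  50]
 [ 27  34  30  24  17  30 104 116 121 138 154 156 149 145 158 255 250 224
  171 110 118  12  13  18  49  50  51]
 [ 27  28  30  19  18  57 121 124 155 152 149 151 147 147 139 150 239 236
  244 167 111  60  15  23  28  51  46]
 [ 23  27  23  19  13  56 129 157 151 148 148 150 148 146 143 151 236 234
  236 242 180  69  13  18  31  55  50]
 [ 29  26  32  15  30 115 162 154 146 148 149 147 148 145 143 157 237 235
  233 241
[... 1364 characters left out ...]
  21  24  34  29  26]
 [ 31  28  25  28  27  20  16  11  54 138 157 146 159 159 156 157 158 126
   89   1  15  16  18  23  25  25  25]
 [ 23  26  28  25  22  26  22  21  15   6  12  54  62 137  92  80   0   7
   17  26  24  29  27  28  30  27  26]
 [ 30  28  24  26  31  27  29  30  31  21  26  22  12  18  16  20  22  21
   20  27  26  22  22  24  28  25  25]
 [ 28  27  25  27  25  27  24  28  28  30  23  30  16  26  18  23  22  27
   24  27  27  25  26  21  24  28  24]
 [ 28  27  25  24  26  22  25  28  27  21  29  27  19  27  23  26  28  26
   27  27  25  30  22  29  26  24  26]
 [ 25  27  29  26  31  23  31  30  25  30  30  24  23  23  33  26  28  26
   23  22  29  28  29  31  32  25  31]]
```

```bash
cat >> h.py <<'E'
def PW(f):
    d=np.load(f);T=np.eye(4);T[:3,:3]=d["R"];T[:3,3]=d["p"];c=camera_info("wrist")
    return np.array(c["mtx"])@np.linalg.inv(T@c["T_tool_cam"])[:3]
def fit(obs):
    A=[];
    for M,(u,v),s in obs:
        for r,x in((0,u),(1,v)): A.append((M[r]-x*M[2])/s)
    A=np.array(A);X=np.linalg.lstsq(A[:,:3],-A[:,3],rcond=None)[0]
    return X.round(4),[(np.array([(M@np.r_[X,1])[i]/(M@np.r_[X,1])[2] for i in(0,1)])-q).round(1) for M,q,s in obs]
def atz(M,uv,z):
    A=np.array([M[0]-uv[0]*M[2],M[1]-uv[1]*M[2]]);return np.linalg.solve(A[:,:2],-A[:,3]-A[:,2]*z).round(4)
E
python3 - <<'E'
from h import *
S,D,W1,W2=P("scene"),P("side"),PW("w1.npz"),PW("w2.npz")
print("top",fit([(S,(177.6,239),1),(D,(234.3,315.3),1),(W2,(322.3,194.3),.7)]))
print("tip",fit([(S,(186.6,269.8),1),(D,(273.8,330.5),1)]))
print("table",fit([(S,(315.5,147.5),1),(D,(280.5,174.5),1),(W1,(347,175.5),.7)]))
print("knob",fit([(S,(337,100.2),1),(D,(265,130.2),1),(W1,(298,59),.7)]))
for z in(.063,.066,.070):print(atz(W2,(322.3,194.3),z))
for z in(.096,.1):print(atz(W1,(347,175.5),z))
E
```

```text
top (array([ 0.4318, -0.2294,  0.067 ]), [array([-0.8,  0. ]), array([ 0.6, -0.2]), array([-0.5, -0.5])])
tip (array([ 0.4968, -0.2637,  0.0639]), [array([-0. , -0.1]), array([0.1, 0.1])])
table (array([0.515 , 0.1202, 0.0976]), [array([-0.1, -0.2]), array([0.6, 0.1]), array([-0.8,  0.1])])
knob (array([0.4806, 0.2598, 0.1347]), [array([-0.2, -0.1]), array([0.3, 0.1]), array([-0.4, -0.1])])
[ 0.4301 -0.2339]
[ 0.4314 -0.2313]
[ 0.4332 -0.2277]
[0.5162 0.1199]
[0.5159 0.1207]
```

Run:
```python
from h import *
R=tilt();n=-R[:,2]
rel(np.array([.4323,-.2292,.068])+.02*n,R)
rel(np.array([.4323,-.2292,.068])-.021*n,R)
```

```text
4.42 shift [-0.0092  0.0186  0.7845] turn [ 0.0003 -0.     -0.0001]
4.42 shift [-0.0092  0.018   1.0578] turn [ 0.0003 -0.     -0.0001]
```

Request:
{"api": "carry_out", "payload": {
  "deltas": [
    [[0,0,0.15,0,0,0,-0.3],[0,0,0.3,0,0,0,-0.3],[-0.005,0.01,0.45,0,0,0,-0.3],[-0.009,0.018,0.6,0,0,0,-0.3],[-0.009,0.018,0.7,0,0,0,-0.3],[-0.009,0.018,0.785,0,0,0,-0.3],[-0.009,0.018,0.785,0,0,0,-0.3],[-0.009,0.018,0.785,0,0,0,-0.3],[-0.009,0.018,0.785,0,0,0,-0.3],[-0.009,0.018,0.785,0,0,0,-0.3]]
  ]
}}

```text
time_s: 5.25
position: [0.4373, -0.2201, 0.0846]
tcp_rot: [[0.398, 0.883, -0.248], [0.748, -0.469, -0.47], [-0.531, 0.002, -0.847]]
force: [0.4, 0.6, 0.5]
opening: 0.654
grasp_force: 0.0
```

Run:
```python
from h import *
from rig import capture
s=telemetry.read_state();np.savez("w3.npz",p=s["position"],R=s["tcp_rot"])
ims=[capture(n)[:,:,::-1] for n in("wrist","scene","side")]
r=lambda i,x,y,w,h,s:cv2.resize(i[y:y+h,x:x+w],None,fx=s,fy=s,interpolation=cv2.INTER_CUBIC)
cv2.imwrite("pics/w3.png",np.vstack([r(ims[0],200,130,240,150,10/3.),np.hstack([r(ims[1],120,190,100,62,4)[:248],r(ims[2],180,280,100,62,4)])][:1] if 0 else [cv2.resize(r(ims[0],200,130,240,105,10/3.),(800,350)),np.hstack([r(ims[1],120,190,100,62,4),r(ims[2],180,280,100,62,4)])]))
R=tilt();n=-R[:,2]
print(s["opening"],PW("w3.npz")@np.r_[.4323,-.2292,.068,1])
rel(np.array([.4323,-.2292,.068])-.021*n,R)
```

```text
0.6538870844686756 [61.38383538 44.60394581  0.19201962]
5.4 shift [0.0004 0.001  0.2683] turn [ 0.0002  0.0001 -0.0001]
```

View pics/w3.png

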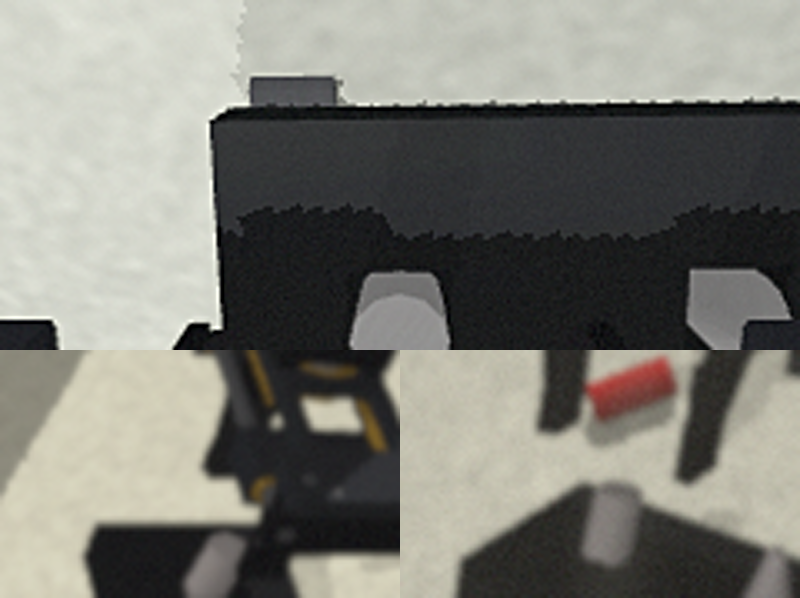

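The close view shows the roller's end disk centred at crop (399,344), which is where I predicted it (399,341). The fingers straddle it with clearance. I descend.

Request:
{"api": "carry_out", "payload": {
  "deltas": [
    [[0,0,0.04,0,0,0,-0.3],[0,0,0.08,0,0,0,-0.3],[0,0,0.12,0,0,0,-0.3],[0,0,0.16,0,0,0,-0.3],[0,0,0.2,0,0,0,-0.3],[0,0,0.23,0,0,0,-0.3],[0,0,0.25,0,0,0,-0.3],[0,0,0.265,0,0,0,-0.3],[0,0,0.268,0,0,0,-0.3],[0,0,0.268,0,0,0,-0.3]]
  ]
}}

```text
time_s: 6.23
position: [0.4261, -0.2392, 0.0494]
tcp_rot: [[0.397, 0.883, -0.25], [0.748, -0.47, -0.469], [-0.532, -0.001, -0.847]]
force: [0.2, 0.1, -0.6]
opening: 0.647
grasp_force: 0.0
```

Request:
{"api": "carry_out", "payload": {
  "deltas": [
    [[0,0,0,0,0,0,0],[0,0,0,0,0,0,0.3],[0,0,0,0,0,0,1],[0,0,0,0,0,0,1],[0,0,0,0,0,0,1],[0,0,0,0,0,0,1],[0,0,0,0,0,0,1],[0,0,0,0,0,0,1],[0,0,0,0,0,0,1],[0,0,0,0,0,0,1]]
  ]
}}

```text
time_s: 7.07
position: [0.4262, -0.2392, 0.0496]
tcp_rot: [[0.397, 0.883, -0.25], [0.748, -0.47, -0.469], [-0.532, -0.0, -0.847]]
force: [0.1, 0.7, -0.1]
opening: 0.21
grasp_force: 29.8
```

Request:
{"api": "carry_out", "payload": {
  "deltas": [
    [[0,0,-0.03,0,0,0,1],[0,0,-0.07,0,0,0,1],[0,0,-0.12,0,0,0,1],[0,0,-0.2,0,0,0,1],[0,0,-0.3,0,0,0,1],[0,0,-0.45,0,0,0,1],[0,0,-0.6,0,0,0,1],[0,0,-0.75,0,0,0,1],[0,0,-0.9,0,0,0,1],[0,0,-1,0,0,0,1]]
  ]
}}

```text
time_s: 7.9
position: [0.4649, -0.1673, 0.1793]
tcp_rot: [[0.398, 0.884, -0.247], [0.749, -0.468, -0.47], [-0.53, 0.002, -0.848]]
force: [0.5, -0.2, -0.8]
opening: 0.214
grasp_force: 29.8
```

Run:
```python
from h import *
rel([.47,-.05,.28],yaw(-10))
```

```text
7.9 shift [ 0.2425 -0.3344 -0.9449] turn [-0.0136  0.0883 -0.0486]
```

Run:
```python
from h import *
rel([.47,-.06,.28],yaw(20))
```

```text
7.9 shift [ 0.1926 -0.3032 -0.9136] turn [-0.0368  0.0838 -0.1297]
```

Request:
{"api": "carry_out", "payload": {
  "deltas": [
    [[0.02,-0.03,-0.1,-0.004,0.009,-0.014,1],[0.04,-0.06,-0.2,-0.008,0.018,-0.028,1],[0.06,-0.09,-0.3,-0.012,0.027,-0.042,1],[0.08,-0.12,-0.4,-0.016,0.036,-0.056,1],[0.1,-0.15,-0.5,-0.02,0.045,-0.07,1],[0.12,-0.18,-0.6,-0.024,0.054,-0.084,1],[0.14,-0.21,-0.7,-0.028,0.063,-0.098,1],[0.16,-0.25,-0.8,-0.032,0.072,-0.112,1],[0.18,-0.29,-0.9,-0.036,0.081,-0.126,1],[0.193,-0.303,-0.914,-0.0368,0.0838,-0.1297,1]]
  ]
}}

```text
time_s: 8.73
position: [0.4699, -0.0604, 0.2805]
tcp_rot: [[-0.345, 0.938, 0.002], [0.938, 0.345, 0.002], [0.001, 0.002, -1.0]]
force: [0.2, -0.8, -1.7]
opening: 0.213
grasp_force: 29.8
```

Run:
```python
from h import *
rel([.5155,.06,.27],yaw(88))
```

```text
8.73 shift [0.648  0.5624 0.0718] turn [ 4.000e-04  1.000e-04 -1.883e-01]
```

Request:
{"api": "carry_out", "payload": {
  "deltas": [
    [[0.06,0.05,0,0,0,-0.018,1],[0.12,0.1,0,0,0,-0.036,1],[0.19,0.16,0,0,0,-0.055,1],[0.26,0.22,0,0,0,-0.074,1],[0.33,0.28,0,0,0,-0.093,1],[0.4,0.34,0.01,0,0,-0.112,1],[0.46,0.4,0.03,0,0,-0.131,1],[0.53,0.46,0.05,0,0,-0.15,1],[0.6,0.52,0.07,0,0,-0.17,1],[0.648,0.562,0.072,0,0,-0.188,1]]
  ]
}}

```text
time_s: 9.57
position: [0.5146, 0.0607, 0.2667]
tcp_rot: [[-0.999, 0.033, -0.004], [0.033, 0.999, 0.001], [0.004, 0.001, -1.0]]
force: [-0.6, -0.1, -0.7]
opening: 0.211
grasp_force: 29.8
```

Run:
```python
from h import *
rel([.5155,.1205,.20],yaw(88))
```

```text
9.57 shift [0.0056 0.3985 0.445 ] turn [ 0.0001 -0.0007  0.0003]
```

Request:
{"api": "carry_out", "payload": {
  "deltas": [
    [[0.005,0.08,0.08,0,0,0,1],[0.005,0.16,0.16,0,0,0,1],[0.005,0.24,0.25,0,-0.0007,0,1],[0.005,0.32,0.35,0,-0.0007,0,1],[0.005,0.4,0.445,0,-0.0007,0,1],[0.005,0.4,0.445,0,-0.0007,0,1],[0.005,0.4,0.445,0,-0.0007,0,1],[0.005,0.4,0.445,0,-0.0007,0,1],[0.005,0.4,0.445,0,-0.0007,0,1],[0.005,0.4,0.445,0,-0.0007,0,1]]
  ]
}}

```text
time_s: 10.4
position: [0.5176, 0.1181, 0.2007]
tcp_rot: [[-0.999, 0.042, 0.003], [0.042, 0.999, -0.0], [-0.003, -0.0, -1.0]]
force: [0.9, 0.2, -1.9]
opening: 0.208
grasp_force: 29.8
```

Run:
```python
from h import *
from rig import capture
s=telemetry.read_state();np.savez("w4.npz",p=s["position"],R=s["tcp_rot"]);print(s["position"],s["force"])
ims=[capture(n)[:,:,::-1] for n in("scene","side","wrist")]
for n,i in zip(("scene","side","wrist"),ims): cv2.imwrite(f"pics/{n}4.png",i)
p=s["position"]
out=[]
for n,i in zip(("scene","side"),ims):
    q=[(lambda h:h[:2]/h[2])(P(n)@np.r_[p[0],p[1],p[2]+d,1]) for d in(.021,-.019)]
    c=q[1].astype(int); x,y=c[0]-33,c[1]-30; print(n,"origin",x,y,"pred top/bottom",np.round(q,1).tolist())
    out.append(cv2.resize(i[y:y+60,x:x+66],None,fx=6,fy=6,interpolation=cv2.INTER_CUBIC))
cv2.imwrite("pics/hold.png",np.hstack(out))
```

```text
[0.51757075 0.11808282 0.2007007 ] [ 0.94044022  0.16328476 -1.91626985]
scene origin 283 88 pred top/bottom [[316.7, 102.6], [316.4, 118.4]]
side origin 246 113 pred top/bottom [[277.5, 127.0], [279.1, 143.4]]
```

View pics/hold.png

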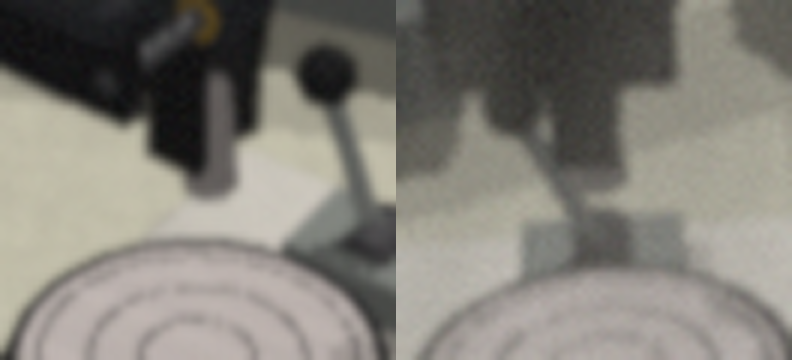

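Run:
```python
from h import *
M=PW("w3.npz");T=np.array([.4323,-.2292,.068])
im=cv2.imread("pics/w3.png",0); print(im[262:302:2,400]) 
W2=PW("w2.npz")
for d in(0,.04,.08,.12,.16):
    R=tilt(.56+d);a=-R[:,2];e=R[:,0];f=lambda M,X:(lambda h:h[1]/h[2])(M@np.r_[X,1])
    print(d,[[round(f(m,X),1) for X in(T,T+.01*e,T+.01*e-.024*a)] for m in (M,W2)])
# sub-pixel edge slopes of held roller in scene
S=P("scene")
p=np.load("w4.npz")["p"]
for d in(0,.04,.08,.12):
    b=p+[ .030*d,0,-.019];t=p+[-.010*d,0,.021]
    q=[(lambda h:h[:2]/h[2])(S@np.r_[x,1]) for x in(t,b)]; print(d,np.round(q,2).tolist(), "slope dx/dy",round((q[1]-q[0])[0]/(q[1]-q[0])[1],3))
g=cv2.imread("pics/scene4.png",0).astype(int); print(g[98:124,308:330])
```

```text
[ 26  24  17  25  70 111 119 120 115 113 113 114 113 112 106 115 134 147
 149 148]
0 [[np.float64(233.4), np.float64(219.0), np.float64(208.8)], [np.float64(194.7), np.float64(185.4), np.float64(181.2)]]
0.04 [[np.float64(233.4), np.float64(218.8), np.float64(210.0)], [np.float64(194.7), np.float64(185.3), np.float64(182.0)]]
0.08 [[np.float64(233.4), np.float64(218.6), np.float64(211.1)], [np.float64(194.7), np.float64(185.3), np.float64(182.8)]]
0.12 [[np.float64(233.4), np.float64(218.5), np.float64(212.3)], [np.float64(194.7), np.float64(185.2), np.float64(183.6)]]
0.16 [[np.float64(233.4), np.float64(218.4), np.float64(213.5)], [np.float64(194.7), np.float64(185.2), np.float64(184.4)]]
0 [[316.71, 102.61], [316.39, 118.45]] slope dx/dy -0.02
0.04 [[316.55, 102.54], [316.85, 118.65]] slope dx/dy 0.019
0.08 [[316.39, 102.47], [317.31, 118.86]] slope dx/dy 0.056
0.12 [[316.23, 102.4], [317.77, 119.06]] slope dx/dy 0.093
[[ 45  37  27  21  22  18  15  24  18  24  28  27  25  24  26  26  22  29
   60  91 103 105]
 [ 33  24  17  19  13  18  19  18  21  32  40  41  35  27  25  25  24  
[... 1554 characters left out ...]
0  94  95 105 144 185 197 196
  197 196 196 196]
 [186 186 184 180 163 129  86  68  73  88  93  94  93 104 140 184 197 197
  197 197 196 197]
 [185 186 186 185 175 146 105  90  90  94  94  93  96 107 144 185 197 198
  198 197 196 196]
 [186 187 187 186 181 159 123 103  98  98  99 101 108 131 164 190 196 198
  198 198 196 196]
 [187 189 189 188 185 173 150 131 119 115 119 125 138 165 186 195 197 197
  198 198 197 196]
 [186 187 188 187 188 182 176 169 158 154 157 163 171 187 195 197 198 198
  197 198 197 197]
 [186 187 187 185 186 187 189 188 186 186 186 187 191 194 197 197 197 198
  196 195 196 197]
 [185 183 182 181 186 191 193 194 195 194 195 195 195 195 196 196 196 198
  197 198 195 196]]
```

The roller is held with its bottom at scene (318,119). It leans about 0.075 rad about tool y, with the bottom toward +x, so I correct for that while lowering.

Run:
```python
from h import *
R=Ro.from_rotvec([0,.075,0]).as_matrix()@yaw(88)
rel([.5142,.1205,.127],R)
```

```text
10.55 shift [0.0217 0.015  0.4877] turn [ 0.0004  0.0122 -0.0012]
```

Request:
{"api": "carry_out", "payload": {
  "deltas": [
    [[0.01,0.01,0.06,0,0.003,0,1],[0.02,0.015,0.13,0,0.006,0,1],[0.022,0.015,0.2,0,0.009,0,1],[0.022,0.015,0.27,0,0.012,-0.001,1],[0.022,0.015,0.34,0,0.012,-0.001,1],[0.022,0.015,0.4,0,0.012,-0.001,1],[0.022,0.015,0.45,0,0.012,-0.001,1],[0.022,0.015,0.475,0,0.012,-0.001,1],[0.022,0.015,0.487,0,0.012,-0.001,1],[0.022,0.015,0.487,0,0.012,-0.001,1]]
  ]
}}

```text
time_s: 11.38
position: [0.5135, 0.121, 0.1261]
tcp_rot: [[-0.997, 0.035, -0.075], [0.035, 0.999, 0.002], [0.075, -0.0, -0.997]]
force: [-0.3, 0.1, -0.6]
opening: 0.21
grasp_force: 29.8
```

Run:
```python
from h import *
R=Ro.from_rotvec([0,.075,0]).as_matrix()@yaw(88)
rel([.5142,.1205,.119],R); print(telemetry.read_state()["force"])
```

```text
11.38 shift [-0.0081 -0.0029  0.0471] turn [ 0.0004 -0.0001 -0.0001]
[-0.31063533  0.0840881  -0.63357335]
```

Lower slowly, about 4 mm and then 1 mm steps, watching the force.

Request:
{"api": "carry_out", "payload": {
  "deltas": [
    [[0,0,0.004,0,0,0,1],[0,0,0.008,0,0,0,1],[-0.002,0,0.012,0,0,0,1],[-0.002,0,0.016,0,0,0,1],[-0.002,0,0.02,0,0,0,1],[-0.002,0,0.024,0,0,0,1],[-0.002,0,0.028,0,0,0,1],[-0.002,0,0.03,0,0,0,1],[-0.002,0,0.03,0,0,0,1],[-0.002,0,0.03,0,0,0,1]]
  ]
}}

```text
time_s: 12.22
position: [0.5137, 0.121, 0.122]
tcp_rot: [[-0.997, 0.035, -0.075], [0.035, 0.999, 0.003], [0.075, -0.0, -0.997]]
force: [0.6, -0.3, -1.0]
opening: 0.212
grasp_force: 29.8
```

Request:
{"api": "carry_out", "payload": {
  "deltas": [
    [[0,0,0.002,0,0,0,1],[0,0,0.004,0,0,0,1],[0,0,0.006,0,0,0,1],[0,0,0.008,0,0,0,1],[0,0,0.009,0,0,0,1],[0,0,0.01,0,0,0,1],[0,0,0.01,0,0,0,1],[0,0,0.01,0,0,0,1],[0,0,0.01,0,0,0,1],[0,0,0.01,0,0,0,1]]
  ]
}}

```text
time_s: 13.05
position: [0.5136, 0.121, 0.1205]
tcp_rot: [[-0.997, 0.035, -0.074], [0.035, 0.999, 0.003], [0.075, -0.0, -0.997]]
force: [0.4, 0.4, -0.6]
opening: 0.213
grasp_force: 29.8
```

Request:
{"api": "carry_out", "payload": {
  "deltas": [
    [[0,0,0.001,0,0,0,1],[0,0,0.002,0,0,0,1],[0,0,0.003,0,0,0,1],[0,0,0.004,0,0,0,1],[0,0,0.005,0,0,0,1],[0,0,0.006,0,0,0,1],[0,0,0.007,0,0,0,1],[0,0,0.007,0,0,0,1],[0,0,0.007,0,0,0,1],[0,0,0.007,0,0,0,1]]
  ]
}}

```text
time_s: 13.88
position: [0.5136, 0.121, 0.1195]
tcp_rot: [[-0.997, 0.035, -0.074], [0.035, 0.999, 0.003], [0.075, -0.0, -0.997]]
force: [0.8, 0.1, -0.9]
opening: 0.214
grasp_force: 29.8
```

Request:
{"api": "carry_out", "payload": {
  "deltas": [
    [[0,0,0.001,0,0,0,1],[0,0,0.002,0,0,0,1],[0,0,0.003,0,0,0,1],[0,0,0.004,0,0,0,1],[0,0,0.005,0,0,0,1],[0,0,0.006,0,0,0,1],[0,0,0.007,0,0,0,1],[0,0,0.007,0,0,0,1],[0,0,0.007,0,0,0,1],[0,0,0.007,0,0,0,1]]
  ]
}}

```text
time_s: 14.72
position: [0.5135, 0.121, 0.1184]
tcp_rot: [[-0.997, 0.035, -0.075], [0.035, 0.999, 0.002], [0.075, -0.0, -0.997]]
force: [0.2, 0.1, -1.4]
opening: 0.21
grasp_force: 29.8
```

Request:
{"api": "carry_out", "payload": {
  "deltas": [
    [[0,0,0.001,0,0,0,1],[0,0,0.002,0,0,0,1],[0,0,0.003,0,0,0,1],[0,0,0.004,0,0,0,1],[0,0,0.005,0,0,0,1],[0,0,0.006,0,0,0,1],[0,0,0.007,0,0,0,1],[0,0,0.007,0,0,0,1],[0,0,0.007,0,0,0,1],[0,0,0.007,0,0,0,1]]
  ]
}}

```text
time_s: 15.55
position: [0.5134, 0.121, 0.1174]
tcp_rot: [[-0.997, 0.035, -0.074], [0.035, 0.999, 0.003], [0.074, -0.0, -0.997]]
force: [-0.2, -0.7, -0.8]
opening: 0.214
grasp_force: 29.8
```

Request:
{"api": "carry_out", "payload": {
  "deltas": [
    [[0,0,0.001,0,0,0,1],[0,0,0.002,0,0,0,1],[0,0,0.003,0,0,0,1],[0,0,0.004,0,0,0,1],[0,0,0.005,0,0,0,1],[0,0,0.006,0,0,0,1],[0,0,0.007,0,0,0,1],[0,0,0.007,0,0,0,1],[0,0,0.007,0,0,0,1],[0,0,0.007,0,0,0,1]]
  ]
}}

```text
time_s: 16.38
position: [0.5136, 0.121, 0.1168]
tcp_rot: [[-0.997, 0.035, -0.074], [0.035, 0.999, 0.003], [0.074, -0.0, -0.997]]
force: [0.1, 0.6, 4.9]
opening: 0.207
grasp_force: 29.8
```

Contact (+5 N). Open.

Request:
{"api": "carry_out", "payload": {
  "deltas": [
    [[0,0,0,0,0,0,0.5],[0,0,0,0,0,0,0.45],[0,0,0,0,0,0,0.4],[0,0,0,0,0,0,0.3],[0,0,0,0,0,0,0.1],[0,0,0,0,0,0,-0.2],[0,0,0,0,0,0,-0.5],[0,0,0,0,0,0,-0.5],[0,0,0,0,0,0,-0.5],[0,0,0,0,0,0,-0.5]]
  ]
}}

```text
time_s: 17.22
position: [0.5133, 0.121, 0.1163]
tcp_rot: [[-0.997, 0.035, -0.075], [0.035, 0.999, 0.002], [0.075, -0.0, -0.997]]
force: [-0.5, -0.2, 0.1]
opening: 0.701
grasp_force: 0.0
```

Request:
{"api": "carry_out", "payload": {
  "deltas": [
    [[0,0,-0.02,0,0,0,-0.5],[0,0,-0.06,0,0,0,-0.5],[0,0,-0.12,0,0,0,-0.5],[0,0,-0.2,0,0,0,-0.5],[0,0,-0.3,0,0,0,-0.5],[0,0,-0.45,0,0,0,-0.5],[0,0,-0.6,0,0,0,-0.5],[0,0,-0.75,0,0,0,-0.5],[0,0,-0.75,0,0,0,-0.5],[0,0,-0.75,0,0,0,-0.5]]
  ]
}}

```text
time_s: 18.05
position: [0.5228, 0.1207, 0.2306]
tcp_rot: [[-0.997, 0.035, -0.07], [0.035, 0.999, 0.003], [0.07, 0.0, -0.998]]
force: [0.3, 0.8, 0.0]
opening: 0.755
grasp_force: 0.0
```

Run:
```python
from h import *
from rig import capture
rel([.42,.262,.22],yaw(88))
i,j=[capture(n)[:,:,::-1] for n in("scene","side")]
r=lambda i,x,y,w,h,s:cv2.resize(i[y:y+h,x:x+w],None,fx=s,fy=s,interpolation=cv2.INTER_CUBIC)
cv2.imwrite("pics/placed.png",np.hstack([r(i,270,90,95,95,4),r(j,235,115,95,95,4)]))
```

```text
18.05 shift [0.7115 0.917  0.1205] turn [ 0.     -0.0111 -0.0001]
```

View pics/placed.png

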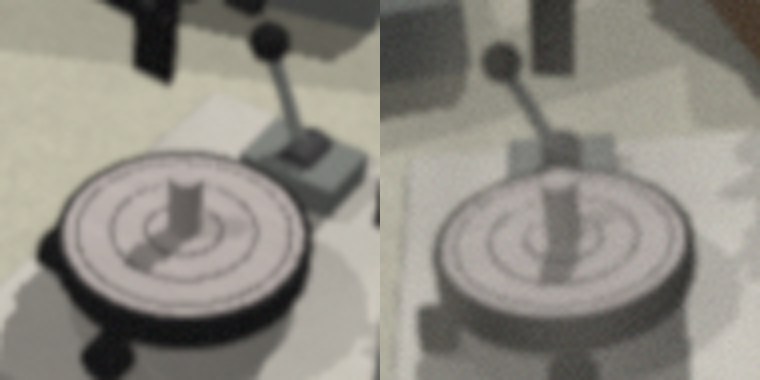

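The roller stands upright at scene crop (184,230), inside the smallest ring. Next is the lever, with the fingers closed.

Request:
{"api": "carry_out", "payload": {
  "deltas": [
    [[0.14,0.18,0,0,-0.003,0,0],[0.28,0.36,0,0,-0.006,0,1],[0.42,0.54,0.02,0,-0.009,0,1],[0.56,0.72,0.05,0,-0.011,0,1],[0.71,0.91,0.1,0,-0.011,0,1],[0.71,0.91,0.1,0,-0.011,0,1],[0.71,0.91,0.1,0,-0.011,0,1],[0.71,0.91,0.1,0,-0.011,0,1],[0.71,0.91,0.1,0,-0.011,0,1],[0.71,0.91,0.1,0,-0.011,0,1]]
  ]
}}

```text
time_s: 18.98
position: [0.4202, 0.26, 0.2213]
tcp_rot: [[-0.999, 0.037, -0.006], [0.037, 0.999, -0.0], [0.006, -0.0, -1.0]]
force: [-1.4, 0.1, -0.3]
opening: 0.077
grasp_force: 0.0
```

Run:
```python
from h import *
s=telemetry.read_state();print(s["position"],s["opening"])
rel([.42,.260,.118],yaw(90))
```

```text
[0.42021281 0.26003327 0.22126526] 0.07746257129145716
18.98 shift [-2.400e-03 -1.000e-04  6.884e-01] turn [-0.     -0.0009 -0.0059]
```

Request:
{"api": "carry_out", "payload": {
  "deltas": [
    [[0,0,0.12,0,0,-0.003,1],[0,0,0.26,0,-0.001,-0.006,1],[0,0,0.4,0,-0.001,-0.006,1],[0,0,0.54,0,-0.001,-0.006,1],[0,0,0.65,0,-0.001,-0.006,1],[0,0,0.69,0,-0.001,-0.006,1],[0,0,0.69,0,-0.001,-0.006,1],[0,0,0.69,0,-0.001,-0.006,1],[0,0,0.69,0,-0.001,-0.006,1],[0,0,0.69,0,-0.001,-0.006,1]]
  ]
}}

```text
time_s: 19.82
position: [0.4197, 0.2611, 0.119]
tcp_rot: [[-1.0, -0.002, 0.003], [-0.002, 1.0, 0.001], [-0.003, 0.001, -1.0]]
force: [0.1, 0.3, 0.3]
opening: 0.005
grasp_force: 0.0
```

Request:
{"api": "carry_out", "payload": {
  "deltas": [
    [[-0.04,0,0,0,0,0,1],[-0.1,0,0,0,0,0,1],[-0.16,0,0,0,0,0,1],[-0.22,0,0,0,0,0,1],[-0.28,0,0,0,0,0,1],[-0.34,0,0,0,0,0,1],[-0.4,0,0,0,0,0,1],[-0.46,0,0,0,0,0,1],[-0.52,0,0,0,0,0,1],[-0.58,0,0,0,0,0,1]]
  ]
}}

```text
time_s: 20.65
position: [0.5067, 0.2612, 0.1179]
tcp_rot: [[-1.0, -0.002, 0.001], [-0.002, 1.0, 0.0], [-0.001, 0.0, -1.0]]
force: [-0.2, 0.2, -1.0]
opening: 0.005
grasp_force: 0.5
```

Request:
{"api": "carry_out", "payload": {
  "deltas": [
    [[-0.02,0,0,0,0,0,1],[-0.04,0,0,0,0,0,1],[-0.06,0,0,0,0,0,1],[-0.08,0,0,0,0,0,1],[-0.1,0,0,0,0,0,1],[-0.12,0,0,0,0,0,1],[-0.14,0,0,0,0,0,1],[-0.15,0,0,0,0,0,1],[-0.15,0,0,0,0,0,1],[-0.15,0,0,0,0,0,1]]
  ]
}}

```text
time_s: 21.48
position: [0.5281, 0.2612, 0.1181]
tcp_rot: [[-1.0, -0.002, 0.001], [-0.002, 1.0, -0.0], [-0.001, -0.0, -1.0]]
force: [-0.5, 0.1, -0.2]
opening: 0.004
grasp_force: 0.6
```

Request:
{"api": "carry_out", "payload": {
  "deltas": [
    [[-0.005,0,0,0,0,0,1],[-0.01,0,0,0,0,0,1],[-0.015,0,0,0,0,0,1],[-0.02,0,0,0,0,0,1],[-0.02,0,0,0,0,0,1],[-0.02,0,0,0,0,0,1],[-0.02,0,0,0,0,0,1],[-0.02,0,0,0,0,0,1],[-0.02,0,0,0,0,0,1],[-0.02,0,0,0,0,0,1]]
  ]
}}

```text
time_s: 22.32
position: [0.5285, 0.2611, 0.1179]
tcp_rot: [[-1.0, -0.002, -0.005], [-0.002, 1.0, -0.001], [0.005, -0.001, -1.0]]
force: [-6.3, 1.0, 3.3]
opening: 0.006
grasp_force: 3.2
```

Request:
{"api": "carry_out", "payload": {
  "deltas": [
    [[-0.005,0,0,0,0,0,1],[-0.01,0,0,0,0,0,1],[-0.012,0,0,0,0,0,1],[-0.012,0,0,0,0,0,1],[-0.012,0,0,0,0,0,1],[-0.012,0,0,0,0,0,1],[-0.012,0,0,0,0,0,1],[-0.012,0,0,0,0,0,1],[-0.012,0,0,0,0,0,1],[-0.012,0,0,0,0,0,1]]
  ]
}}

```text
time_s: 23.15
position: [0.5286, 0.2611, 0.1178]
tcp_rot: [[-1.0, -0.002, -0.008], [-0.002, 1.0, -0.001], [0.008, -0.001, -1.0]]
force: [-10.0, 1.2, 5.8]
opening: 0.002
grasp_force: 4.6
```

Request:
{"api": "carry_out", "payload": {
  "deltas": [
    [[0.05,0,0,0,0,0,1],[0.12,0,0,0,0,0,1],[0.2,0,0,0,0,0,1],[0.3,0,0,0,0,0,1],[0.4,0,-0.1,0,0,0,1],[0.5,0,-0.2,0,0,0,1],[0.6,0,-0.4,0,0,0,1],[0.7,0,-0.6,0,0,0,1],[0.7,0,-0.7,0,0,0,1],[0.7,0,-0.7,0,0,0,1]]
  ]
}}

```text
time_s: 23.98
position: [0.4301, 0.2619, 0.2269]
tcp_rot: [[-1.0, -0.003, 0.011], [-0.003, 1.0, 0.003], [-0.011, 0.003, -1.0]]
force: [0.1, 0.1, -0.2]
opening: 0.005
grasp_force: 0.0
```

Run:
```python
from h import *
from rig import capture
i,j=[capture(n)[:,:,::-1] for n in("scene","side")]
r=lambda i,x,y,w,h,s:cv2.resize(i[y:y+h,x:x+w],None,fx=s,fy=s,interpolation=cv2.INTER_CUBIC)
cv2.imwrite("pics/fin.png",np.hstack([r(i,130,90,260,250,1.5),r(j,235,115,95,95,4)[:375]]))
```

```text
(no output)
```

View pics/fin.png

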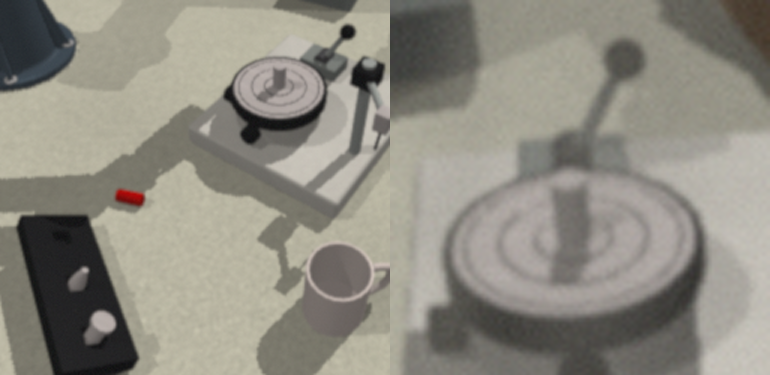

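The lever leans fully over (knob at crop (625,60)), the roller stands in the smallest ring, and the other parts are untouched.

```bash
python3 -c "
from rig import job; print(job.hand_in())"
```

```text
the job is handed in; nothing more can be done
None
```

The job is handed in at about 24 s: the plain roller stands upright inside the smallest ring, the clamp lever is pushed to its end stop, and the other two tray parts and the mug were not touched.

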